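# Fold and tuck the recipe-card flap

## Task

Close the recipe-card holder: push its green sprung flap over onto the cards, press it flat, and push it on towards the steel lip until its free edge is tucked fully home beneath the lip and stays there. Push on the flap's green outer side without touching its white inside, so no pinching it; do not lift the holder or shove it across the worktop, and leave everything around it where it stands.

Things in the scene. Friction and masses are not known exactly. Their poses are not given: they have to be found in the camera images.
- card_holder: Loose recipe-card holder, 0.85 kg: brown wooden board 150 (x) x 190 (y) x 18 mm lying on the worktop, with a stack of white cards (top 28 mm up), two dark hinge brackets near its +y end and a steel lip near its -y end. Origin: centre of the underside; z up, y points from the lip to the hinge.
- hinge_mid (a point): Middle of the flap's hinge axis, which runs along the holder's x at its y = +70 mm, z = 34 mm. Brackets beside the flap: x = +-63 to +-71 mm, tops 40 mm above the worktop. Axes as card_holder.
- flap_fold (a joint): Hinge angle of the flap, rad: 0 flat over the cards (a stop), 1.57 upright, 2.3 leaning fully back away from the lip. Spring 0.06 Nm/rad, at rest at 1.6 rad, and 0.03 Nm of friction: a fingertip 50 mm from the hinge presses the flap flat with about 3 N; let go untucked, it rises again.
- flap_tuck (a joint): How far the flap is pushed out on its slotted hinge straps, in its own plane, away from the hinge, m: 0 drawn back (start), 0.024 fully home under the lip (stop). About 3 N of friction; stays where left. Flat, the edge passes the lip's mouth at 0.006 to 0.008 and is under its level part from 0.014. If pushed out beyond 0.006 before lying flat, the lip is in the way.
- flap_press (a point): Point on the flap's green outer face, mid-width, 50 mm from the hinge axis (at flap_tuck 0), 16 mm to the hinge side of the thumb step's upright face. Flap: 112 mm wide, 4 mm thick plus 2 mm white lining; flat, the green face is 36 mm above the worktop. Axes: x as the holder's, z out of the green face, y from free edge to hinge. Moves with the flap.
- flap_edge (a point): Middle of the flap's free edge, 116 mm from the hinge axis at flap_tuck 0; moves with the flap. The thumb step, a 70 mm wide green wedge on the outer face, has its upright side (9 mm high) 66 mm from the hinge axis, facing the hinge, and slopes down to 96 mm from the axis. From hinge to step the face is smooth.
- lip_mouth (a point): Middle of the mouth of the steel lip: 96 mm wide along the holder's x, at its y = -52 mm. Level underside 39 mm above the worktop (3 mm above the flat flap's green face); mouth flared up towards the hinge to 49 mm; back wall at y = -76 mm.
- flap_lining: The white lining on the flap's inner face (106 x 104 x 2 mm), faces the cards when shut. Not to be touched. Origin: middle of the hinge axis at flap_tuck 0, axes as flap_press.
- red_spice_jar_mid (a point): Bystander: clear spice jar with a red cap and a brown label, 45 mm across, 106 mm tall; the point is its centre.
- green_spice_jar_mid (a point): Bystander: clear spice jar with a red cap and a green label, 45 mm across, 106 mm tall; the point is its centre.
- fruit_tin_mid (a point): Bystander: metal tin with a fruit picture, 75 mm across, 58 mm tall; the point is its centre.
- white_dish_mid (a point): Bystander: small white dish, 72 mm across, 35 mm tall; the point is its centre.
- green_mug_mid (a point): Bystander: dark green mug, 86 mm across (118 mm with handle), 96 mm tall; the point is its centre.
- red_lid_jar_mid (a point): Bystander: glass jar with a red label and a white lid, 64 mm across, 87 mm tall; the point is its centre.

How it is judged:
By the outcome, as a careful person would: the job done as asked, in the order asked, and still so for the second after the job is handed in, with the robot touching nothing.
It also fails if it takes over 40 s, if anything falls off the work surface, if the arm or the gripper's body presses on something with over 40 N, if the wrist force passes 120 N, or if a joint passes its speed limit or range.

## Robot

A 6-joint arm with a two-finger parallel gripper is mounted at the origin on a cart in front of the work surface, level with it; the furniture and walls round the work are solid. World frame = base frame: x ahead of the robot, y to its left, z up, the work surface at z = 0. Lengths are in m, angles in rad, forces in N, time in s.
With the tool pointing down it reaches from about 0.275 to 0.75 m from the base axis. Payload 10.2 kg.
Tool frame: the origin (TCP) lies midway between the tips of the shut fingers; the grasp point (between the pads) lies robot.grasp_offset behind it (robot.grasp_offset is the distance from the TCP to the grasp point, in m); z points along the fingers, y is the direction in which the jaws open and shut (so a half turn about z gives the same grasp; the last joint's range is limited). The gripper opens to 85 mm and grips with 20 to 120 N. Pads are 22 mm wide; open, the fingers measure 114 mm over their backs; the gripper's body (76 mm by 85 mm) begins 54 mm behind the grasp point. The pads swing forward as they close: fully open they stand 13 mm farther back than shut.
Start: joints at [1.058, 0.313, 1.498, -0, 1.331, -0.223], TCP at [0.15, 0.503, 0.231] pointing down, gripper open.
Joint ranges: [-2.94, 2.94], [-0.97, 2.17], [0.19, 2.56], [-1.23, 4.37], [0.02, 3.11], [-2.88, 2.88]. Speed limits (rad/s): [2.39, 2.39, 3.01, 3.14, 3.14, 3.14].

## Interface

Orientations are given as a rotation vector (axis times angle).
In Python, from bench import robot, viewer gives the robot as it stands.
- The arm moves only by the tool arm_command, never from a script. Its argument "plan" is a list of rows, each an object with "offset": the shift along the tool's x, y, z in mm, a list of three; "yaw": the turn about the tool's z in rad. A call has 1 to 10 rows; each row shifts and turns the commanded pose from where the row before left it, along the tool's axes as they then stand; what a row does not reach is not made up. A row lasts 1/10 s, in which the tool goes at most 50 mm and 8.59 degrees, less where a joint would pass 70% of its speed; a pose out of reach is approached as far as the arm can. A call is refused whole if a number of a shift passes 50 or a number of a turn 0.15, either way. A call with a gripper value outside its range is refused whole. "gripper" is the closure in counts, from 0 (fully open) to 255 (shut), set as the call begins (left out, the last holds). The fingers move at their own pace and stop on an object; "force" is the grip in N (left out, the last holds). Time passes only in rows, so rows that do not move let the fingers close. It gives the time, the measured TCP pose, the force and the opening at its end, in the units of the state.
- robot.observe(): the state, without advancing time (a new reading comes with each control period).
- viewer.grab_frame(name): name is "scene" or "top" or "wrist"; returns the picture (400x640x3 uint8, blue, green, red); there is no depth.
- viewer.camera_model(name): a dict with "mtx" (3x3 intrinsics, pixels), "camera_from_world" (4x4, takes a point from world to camera coordinates). Camera axes: x right, y up, looking along -z (the intrinsics and any distortion apply to the point x, -y, -z); pixel columns grow to the right and rows downward; lengths in m; the calibration is good to about 2 mm. The wrist camera is an equidistant fisheye: a pixel r from the principal point sees the ray r / f radians off the axis. A picture is of the moment at which its call begins: read the wrist's pose just before it. camera_model takes no time and is no camera call; for the wrist camera it gives the pose at the moment of the call.
- robot.sign_off(): hands the job in, once; it reports no verdict.
Trained networks look in the newest picture that a camera, given by its name, has taken for a name from the list of things; names that differ only in an ending like _2 or _b are one class to them, and where a whole thing is asked for, a point or a joint stands for the part that bears it (a point fixed in the world has none). Each returns a list of dicts, best first, with "score" (0 to 1); they miss things now and then, are a little off and sometimes report something else, mostly with a low value. They report only what shows in the picture. A call takes as long as a camera call.
- viewer.regions_of(camera, target): "mask" (400x640 bool, what is visible of it) and "uv" ([column, row] in pixels, amid what is visible of it).
- viewer.place_of(camera, target): "uv" ([column, row] in pixels: a listed point, or the origin of a listed thing).
The state is a dict: "time_s": time; "joint_pos": joint angles; "joint_velocities": joint speeds; "joint_torque": joint torques, N m; "eef_pos": TCP position; "ee_rot": TCP orientation; "wrist_force": force on the tool from outside, world axes, zero at the start; "ft_torque": the same for the moment, N m; "width": finger opening in m.
Only numpy, scipy, OpenCV 4.12 (cv2) and the standard library are available. Lean on these libraries where they do the work, as an engineer would, in place of code of your own. Each camera call takes 0.05 s, during which the arm holds its last target.

## Working session

There is one attempt and no reset: what is moved stays moved. The work goes in short steps, Python scripts to look and compute and a tool call to move; the robot and the scene stay as the last step left them, time stands still between calls to the robot, and variables do not carry over. Pictures are saved under pics/ and viewed, and the job is handed in when it is done.

Besides the shell and the picture viewer there is one more tool, called after "Call:" as name(argument=value, ...) on one line, values as JSON. arm_command: Moves the arm, as the interface text tells. Its arguments: {"type":"object","properties":{"plan":{"type":"array","items":{"type":"object","properties":{"offset":{"type":"array","items":{"type":"number"}},"yaw":{"type":"number"}}}},"gripper":{"type":"number"},"force":{"type":"number"}},"required":["plan"]}

```bash
ls; mkdir -p pics
python3 - <<'E'
from bench import robot, viewer
import cv2
s=robot.observe()
print({k:(s[k]) for k in ('time_s','eef_pos','ee_rot','wrist_force','width')}, robot.grasp_offset)
for c in ('scene','top'):
    cv2.imwrite(f'pics/{c}0.png',viewer.grab_frame(c))
    m=viewer.camera_model(c); print(c,m)
E
```

```text
pics
{'time_s': 0.0, 'eef_pos': array([0.14989913, 0.50287579, 0.23074909]), 'ee_rot': array([-4.53507059e-01, -3.10823264e+00,  1.89732421e-03]), 'wrist_force': array([-0.30946454, -0.88147583,  0.46436266]), 'width': 0.08567333143879359} 0.0187
scene {'mtx': array([[456.37161278,   0.        , 322.39513314],
       [  0.        , 456.37161278, 202.67369818],
       [  0.        ,   0.        ,   1.        ]]), 'camera_from_world': array([[-0.87778794, -0.47888997, -0.01235825,  0.62336891],
       [ 0.21683124, -0.42018287,  0.88115298, -0.14964664],
       [-0.42716805,  0.7707858 ,  0.47266976, -1.33151505],
       [ 0.        ,  0.        ,  0.        ,  1.        ]])}
top {'mtx': array([[418.52088129,   0.        , 316.61404674],
       [  0.        , 418.52088129, 207.59652365],
       [  0.        ,   0.        ,   1.        ]]), 'camera_from_world': array([[-0.00352117, -0.99993112,  0.01119626,  0.14006873],
       [ 0.9882964 , -0.00177225,  0.15253553, -0.62207861],
       [-0.15250518,  0.01160233,  0.98823456, -1.11212979],
       [ 0.        ,  0.        ,  0.        ,  1.        ]])}
```

View pics/scene0.png

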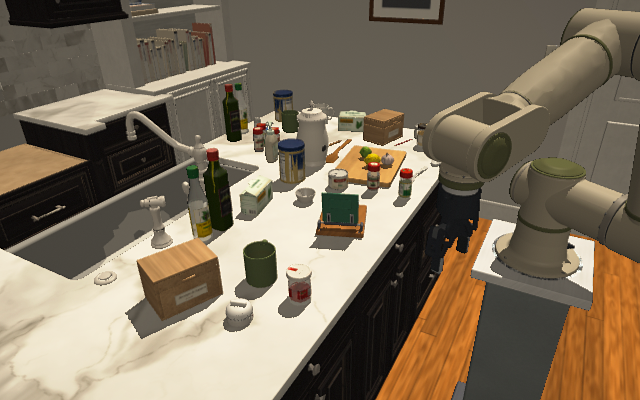

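View pics/top0.png

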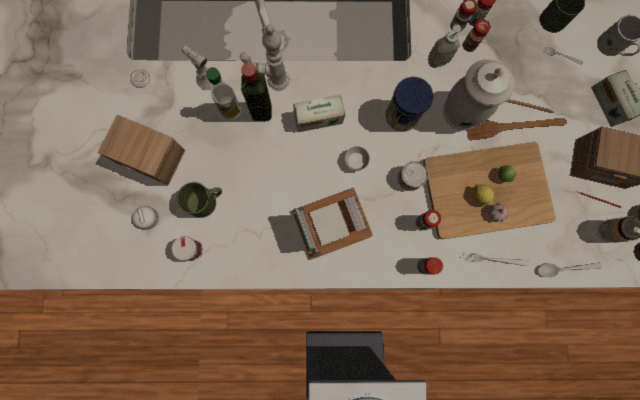

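```bash
cat > h.py <<'E'
from bench import robot, viewer
import numpy as np, cv2
def proj(c,P,m=None):
    m=m or viewer.camera_model(c); T=m['camera_from_world']; p=T[:3,:3]@np.asarray(P)+T[:3,3]
    q=m['mtx']@np.array([p[0],-p[1],-p[2]]); return q[:2]/q[2]
def ray(c,uv):
    m=viewer.camera_model(c); T=m['camera_from_world']; d=np.linalg.inv(m['mtx'])@np.array([uv[0],uv[1],1]); d=np.array([d[0],-d[1],-d[2]])
    R=T[:3,:3]; return -R.T@T[:3,3], R.T@d
def atz(c,uv,z):
    o,d=ray(c,uv); return o+d*(z-o[2])/d[2]
E
python3 - <<'E'
from h import *
pts={}
for t in ['card_holder','hinge_mid','flap_press','flap_edge','lip_mouth','flap_lining','red_spice_jar_mid','green_spice_jar_mid','fruit_tin_mid','white_dish_mid','green_mug_mid','red_lid_jar_mid']:
    for c in ('top','scene'):
        r=viewer.place_of(c,t)
        print(t,c,[(np.round(x['uv'],1),round(float(x['score']),2)) for x in r[:2]])
        if r: pts[t,c]=r[0]['uv']
    if (t,'top') in pts and (t,'scene') in pts:
        o1,d1=ray('top',pts[t,'top']);o2,d2=ray('scene',pts[t,'scene'])
        A=np.stack([d1,-d2],1);s=np.linalg.lstsq(A,o2-o1,rcond=None)[0]
        a=o1+d1*s[0];b=o2+d2*s[1];print('   ',np.round((a+b)/2,4),'gap',round(np.linalg.norm(a-b),4))
print(robot.observe()['time_s'])
E
```

```text
card_holder top [(array([331.8, 225.7]), 0.78)]
card_holder scene [(array([339.2, 221.1]), 0.87)]
    [0.5843 0.0979 0.0029] gap 0.0163
hinge_mid top [(array([309.3, 230.3]), 0.65)]
hinge_mid scene [(array([343.3, 225.9]), 0.88)]
    [0.5561 0.1566 0.0255] gap 0.0118
flap_press top [(array([308.3, 232.4]), 0.53)]
flap_press scene [(array([338.6, 213. ]), 0.58)]
    [0.5564 0.1636 0.074 ] gap 0.0115
flap_edge top [(array([303.8, 229.1]), 0.81)]
flap_edge scene [(array([339. , 191.1]), 0.72)]
    [0.5542 0.1728 0.1547] gap 0.0054
lip_mouth top [(array([351.5, 213.2]), 0.95)]
lip_mouth scene [(array([340.3, 204.8]), 0.56), (array([340.1, 211.5]), 0.39)]
    [0.6129 0.042  0.0304] gap 0.0085
flap_lining top [(array([307.3, 232.5]), 0.61)]
flap_lining scene []
red_spice_jar_mid top [(array([427.6, 222.9]), 0.84)]
red_spice_jar_mid scene [(array([373.2, 179.2]), 0.71)]
    [ 0.5826 -0.1672  0.0451] gap 0.0071
green_spice_jar_mid top [(array([429.8, 267.7]), 0.75)]
green_spice_jar_mid scene [(array([407.5, 184.4]), 0.59)]
    [ 0.4556 -0.1676  0.0519] gap 0.0021
fruit_tin_mid top [(array([413.7, 176.9]), 0.84)]
fruit_tin_mid scene [(array([340.1, 179. ]), 0.74)]
    [ 0.7114 -0.1394  0.0303] gap 0.0035
white_dish_mid top [(array([356.8, 161.1]), 0.58)]
white_dish_mid scene [(array([301.8, 196.9]), 0.7), (array([343.2, 222.9]), 0.38)]
    [0.7717 0.0242 0.0133] gap 0.0164
green_mug_mid top [(array([200.1, 200.7]), 0.59)]
green_mug_mid scene [(array([262.2, 260. ]), 0.62)]
    [0.6418 0.459  0.0558] gap 0.0022
red_lid_jar_mid top [(array([188.6, 251.8]), 0.95), (array([334.5, 223.6]), 0.61)]
red_lid_jar_mid scene []
1.3
```

Run:
```python
import cv2
a=cv2.imread('pics/top0.png')[170:280,260:400]; cv2.imwrite('pics/topz.png',cv2.resize(a,None,fx=5,fy=5,interpolation=2))
a=cv2.imread('pics/scene0.png')[180:245,295:385]; cv2.imwrite('pics/scz.png',cv2.resize(a,None,fx=8,fy=8,interpolation=2))
```

```text
(no output)
```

View pics/topz.png

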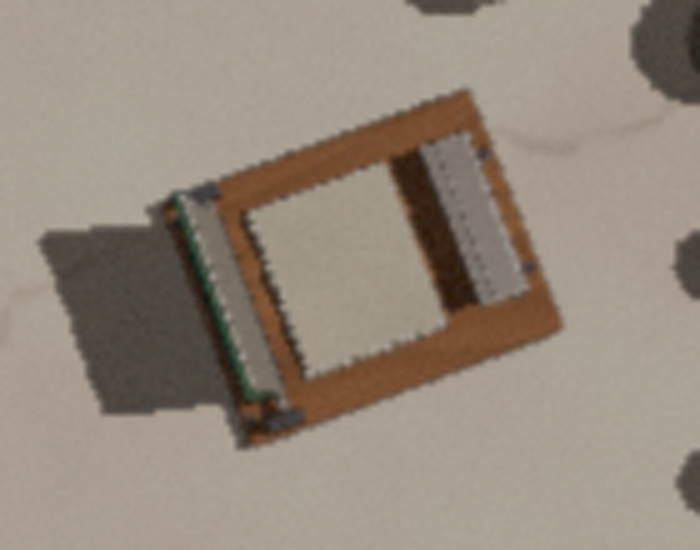

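View pics/scz.png

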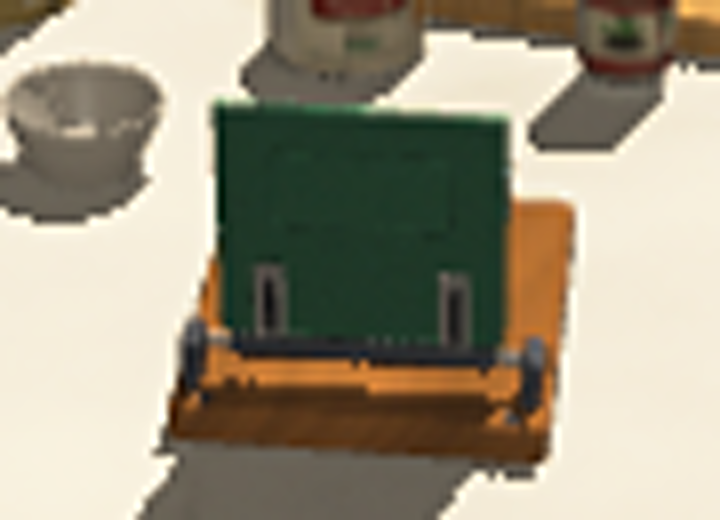

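```bash
cat >> h.py <<'E'
def hold2w(pose,p):
    x,y,t=pose; c,s=np.cos(t),np.sin(t); return np.array([x+c*p[0]-s*p[1],y+s*p[0]+c*p[1],p[2]])
E
python3 - <<'E'
from h import *
from scipy.optimize import least_squares
z=lambda u,v:(260+u/5-0.4,170+v/5-0.4)
# image up = world +x ; holder +x -> up
obs=[('top',(.075,-.095,.018),z(467,90)),('top',(-.075,-.095,.018),z(562,325)),('top',(-.075,.095,.018),z(241,447)),('top',(.075,.095,.018),z(156,207)),
('top',(.048,-.052,.049),z(421,145)),('top',(-.048,-.052,.049),z(483,304))]
zs=lambda u,v:(295+u/8-0.4,180+v/8-0.4)
obs2=[('scene',(-.075,.095,.018),zs(545,455)),('scene',(.075,.095,.018),zs(172,410))]
def f(p,o=obs): return np.concatenate([proj(c,hold2w(p,P))-uv for c,P,uv in o])
r=least_squares(f,[.58,.1,.45]); print(r.x, np.round(f(r.x).reshape(-1,2),1))
print('scene resid',np.round(f(r.x,obs2).reshape(-1,2),1))
p=r.x
for n,P in dict(c=(0,0,0),hinge=(0,.07,.034),lip=(0,-.052,.039)).items(): print(n,hold2w(p,P),proj('top',hold2w(p,P)),proj('scene',hold2w(p,P)))
# flap angle: edge corners in scene
for a in (1.5,1.55,1.6,1.65,1.7,1.8):
  E=lambda x,out=.002:hold2w(p,(x,.07-.116*np.cos(a)+out,.034+.116*np.sin(a)))
  print(a,[np.round(proj('scene',E(x))) for x in(.056,-.056)],[np.round(proj('top',E(x)),1) for x in(.056,-.056)])
print('obs',zs(215,103),zs(508,118),z(173,195),z(250,402))
E
```

```text
[0.58393688 0.09680779 0.35732256] [[-0.1 -0.9]
 [ 0.3  1. ]
 [ 1.3  0.6]
 [-0.3 -1.3]
 [-0.7  0.1]
 [-0.5  0.5]]
scene resid [[ 0.3 -2.4]
 [-1.2  0.1]]
c [0.58393688 0.09680779 0.        ] [330.98654286 223.34170126] [341.91714035 221.97513921]
hinge [0.55945318 0.16238636 0.034     ] [308.00720553 230.74719588] [339.6703306  223.94348191]
lip [0.60212477 0.04809229 0.039     ] [349.0565092  215.19089809] [343.62337966 204.14107114]
1.5 [array([322., 189.]), array([359., 191.])] [array([302.1, 204.7]), array([317.8, 246.3])]
1.55 [array([322., 190.]), array([358., 192.])] [array([300. , 205.5]), array([315.6, 247.2])]
1.6 [array([321., 191.]), array([358., 193.])] [array([297.8, 206.3]), array([313.4, 248. ])]
1.65 [array([321., 192.]), array([358., 194.])] [array([295.7, 207.1]), array([311.3, 248.8])]
1.7 [array([321., 193.]), array([358., 195.])] [array([293.5, 207.9]), array([309.1, 249.6])]
1.8 [array([320., 195.]), array([358., 197.])] [array([289.3, 209.6]), array([304.8, 251.3])]
obs (321.475, 192.475) (358.1, 194.35) (294.20000000000005, 208.6) (309.6, 250.0)
```

Call:
arm_command(plan=[{"offset": [0, 0, 0], "yaw": 0.13}, {"offset": [0, 0, 0], "yaw": 0.13}, {"offset": [0, 0, 0], "yaw": 0.13}, {"offset": [0, 0, 0], "yaw": 0.13}, {"offset": [0, 0, 0], "yaw": 0.13}, {"offset": [0, 0, 0], "yaw": 0.13}, {"offset": [0, 0, 0], "yaw": 0.144}, {"offset": [0, 0, 0], "yaw": 0}], gripper=255, force=60)

```text
time_s: 2.1
eef_pos: [0.15, 0.5031, 0.2313]
ee_rot: [1.793, 2.579, -0.0]
wrist_force: [0.7, 0.0, 0.1]
width: 0.0
```

```bash
cat >> h.py <<'E'
from scipy.spatial.transform import Rotation as Ro
POSE=(0.5839,0.0968,0.3573)
def state(pose=POSE):
    s=robot.observe(); R=Ro.from_rotvec(s['ee_rot']).as_matrix(); e=s['eef_pos']
    x,y,t=pose; c,n=np.cos(t),np.sin(t); d=e[:2]-[x,y]
    h=np.array([c*d[0]+n*d[1],-n*d[0]+c*d[1],e[2]])
    f=s['wrist_force']; fh=np.array([c*f[0]+n*f[1],-n*f[0]+c*f[1],f[2]])
    print('t',round(s['time_s'],2),'TCP holder mm',np.round(h*1000,1),'F holder',np.round(fh,1),'w',round(s['width'],4),'yaw err',round(float(np.arctan2(R[1,1],R[0,1])-t),4),'tilt',np.round(R[:,2],3),'j',np.round(s['joint_pos'],2))
    return h
def tooloff(target,pose=POSE):
    h=state(pose); s=robot.observe(); R=Ro.from_rotvec(s['ee_rot']).as_matrix()
    w=hold2w(pose,target); print('offset mm',np.round(1000*R.T@(w-s['eef_pos']),1))
E
python3 -c "
from h import *
tooloff((0,.14,.15))"
```

```text
t 2.1 TCP holder mm [-264.4  532.4  231.3] F holder [ 0.7 -0.2  0.1] w 0.0 yaw err -0.0016 tilt [ 0. -0. -1.] j [ 1.06  0.31  1.5  -0.    1.33  0.7 ]
offset mm [-392.   265.    81.3]
```

Call:
arm_command(plan=[{"offset": [-39, 26.5, 5]}, {"offset": [-39, 26.5, 5]}, {"offset": [-39, 26.5, 5]}, {"offset": [-39, 26.5, 5]}, {"offset": [-39, 26.5, 5]}, {"offset": [-39, 26.5, 5]}, {"offset": [-39, 26.5, 5]}, {"offset": [-39, 26.5, 5]}, {"offset": [-39, 26.5, 5]}, {"offset": [-39, 26.5, 5]}])

```text
$.plan[0]: bad value
```

Call:
arm_command(plan=[{"offset": [0, 0, 0]}, {"offset": [0, 0, 0]}])

```text
$.plan[0]: bad value
```

Run:
```python
from h import *
tooloff((0,.115,.092))
for c in ('wrist','scene','top'): cv2.imwrite(f'pics/{c}1.png',viewer.grab_frame(c))
a=cv2.imread('pics/scene1.png')[120:270,260:460]; cv2.imwrite('pics/scene1z.png',cv2.resize(a,None,fx=4,fy=4,interpolation=2))
for t in ('flap_edge','flap_press','hinge_mid','lip_mouth'):
    print(t,[(x['uv'],x['score']) for x in viewer.place_of('wrist',t)[:1]])
m=viewer.camera_model('wrist')
def pf(P):
    T=m['camera_from_world'];p=T[:3,:3]@P+T[:3,3];v=np.array([p[0],-p[1],-p[2]]);th=np.arctan2(np.hypot(v[0],v[1]),v[2]);k=v[:2]/np.hypot(v[0],v[1])
    return m['mtx'][:2,2]+m['mtx'][0,0]*th*k
a=1.67
for n,P in dict(edge=(0,.07-.116*np.cos(a)+.0,.034+.116*np.sin(a)),hinge=(0,.07,.034),lip=(0,-.052,.039)).items(): print(n,pf(hold2w(POSE,P)))
```

```text
t 2.1 TCP holder mm [-264.4  532.4  231.3] F holder [ 0.7 -0.2  0.1] w 0.0 yaw err -0.0016 tilt [ 0. -0. -1.] j [ 1.06  0.31  1.5  -0.    1.33  0.7 ]
offset mm [-417.   265.   139.3]
flap_edge []
flap_press []
hinge_mid []
lip_mouth []
edge [462.30385397 446.66140179]
hinge [443.92770258 403.6189019 ]
lip [429.85399089 433.58268605]
```

View pics/scene1z.png

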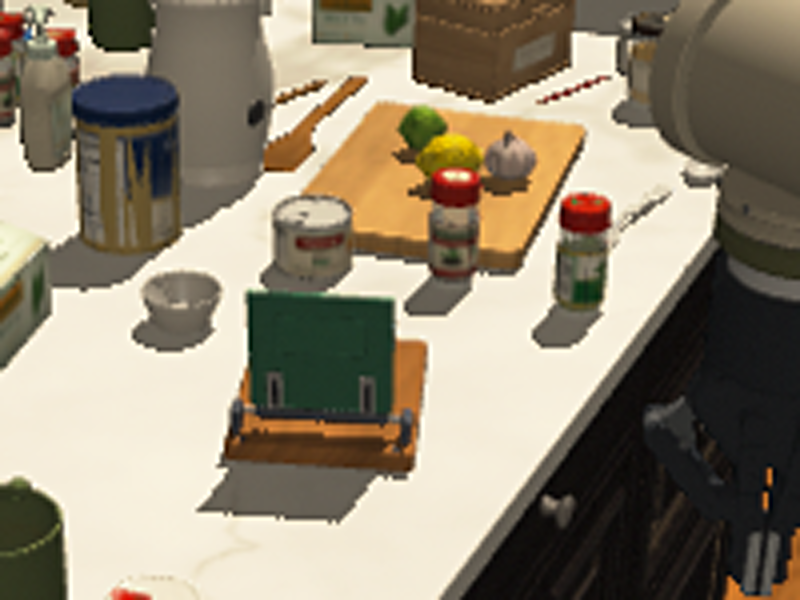

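View pics/wrist1.png

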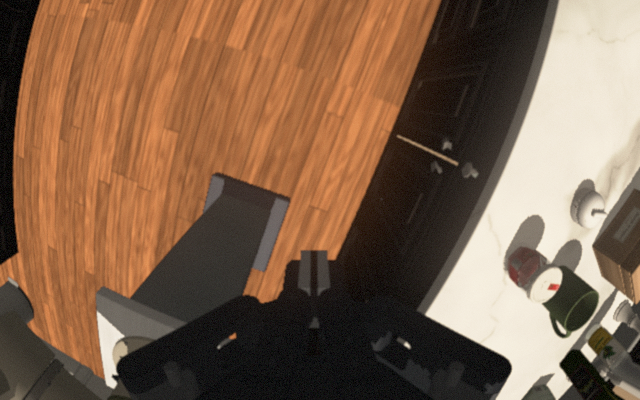

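The move was refused because every row needs a yaw. The scene is unchanged, with the flap upright near crop pixel (320,350). I'll repeat the move.

Call:
arm_command(plan=[{"offset": [-39, 26.5, 5], "yaw": 0}, {"offset": [-39, 26.5, 5], "yaw": 0}, {"offset": [-39, 26.5, 5], "yaw": 0}, {"offset": [-39, 26.5, 5], "yaw": 0}, {"offset": [-39, 26.5, 5], "yaw": 0}, {"offset": [-39, 26.5, 5], "yaw": 0}, {"offset": [-39, 26.5, 5], "yaw": 0}, {"offset": [-39, 26.5, 5], "yaw": 0}, {"offset": [-39, 26.5, 5], "yaw": 0}, {"offset": [-39, 26.5, 5], "yaw": 0}])

```text
time_s: 3.45
eef_pos: [0.5361, 0.2289, 0.1811]
ee_rot: [1.791, 2.581, 0.0]
wrist_force: [-0.4, 0.1, 0.7]
width: 0.0002
```

Call:
arm_command(plan=[{"offset": [0, 0, 0], "yaw": 0}, {"offset": [0, 0, 0], "yaw": 0}])

```text
time_s: 3.65
eef_pos: [0.5348, 0.2298, 0.1808]
ee_rot: [-1.792, -2.579, 0.001]
wrist_force: [0.2, 0.2, 0.5]
width: 0.0003
```

```bash
cat >> h.py <<'E'
def pf(P):
    m=viewer.camera_model('wrist')
    T=m['camera_from_world'];p=T[:3,:3]@P+T[:3,3];v=np.array([p[0],-p[1],-p[2]]);th=np.arctan2(np.hypot(v[0],v[1]),v[2]);k=v[:2]/np.hypot(v[0],v[1])
    return m['mtx'][:2,2]+m['mtx'][0,0]*th*k
def crop(c,n,x0,y0,w,h,f):
    im=viewer.grab_frame(c); cv2.imwrite(f'pics/{n}.png',cv2.resize(im[y0:y0+h,x0:x0+w],None,fx=f,fy=f,interpolation=2))
E
python3 - <<'E'
from h import *
tooloff((0,.115,.092))
crop('scene','s2',270,130,160,120,5)
crop('wrist','w2',0,0,640,400,1.25)
for t in ('flap_edge','hinge_mid','lip_mouth'):
    print(t,[(x['uv'],x['score']) for x in viewer.place_of('wrist',t)[:1]])
a=1.67
for n,P in dict(edge=(0,.07-.116*np.cos(a)+.0,.034+.116*np.sin(a)),hinge=(0,.07,.034),lip=(0,-.052,.039),c1=(.075,.095,.018),c2=(-.075,.095,.018),c3=(.075,-.095,.018),c4=(-.075,-.095,.018)).items(): print(n,pf(hold2w(POSE,P))*1.25)
E
```

```text
t 3.65 TCP holder mm [  0.5 141.8 180.8] F holder [0.3 0.1 0.5] w 0.0003 yaw err -0.0011 tilt [-0.001  0.    -1.   ] j [ 0.2   0.48  1.39  0.    1.27 -0.15]
offset mm [-26.8  -0.4  88.8]
flap_edge []
hinge_mid [([311.3, 257.6], 0.63)]
lip_mouth [([313.9, 342.3], 0.97)]
edge [393.20188002 394.43256879]
hinge [392.68972    318.08050962]
lip [392.33601178 425.87109973]
c1 [478.24917335 283.3705095 ]
c2 [307.08006308 283.11441889]
c3 [459.40648671 438.17102179]
c4 [324.95765947 438.07207584]
```

View pics/s2.png

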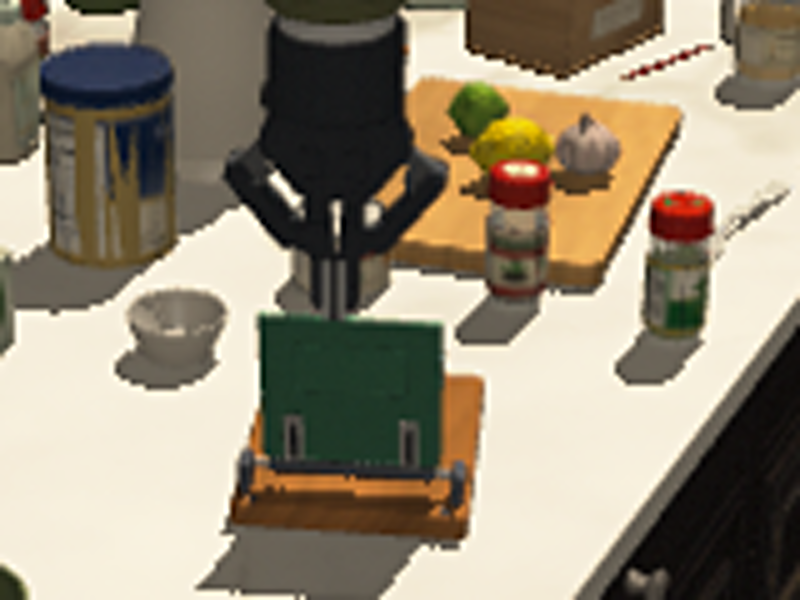

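View pics/w2.png

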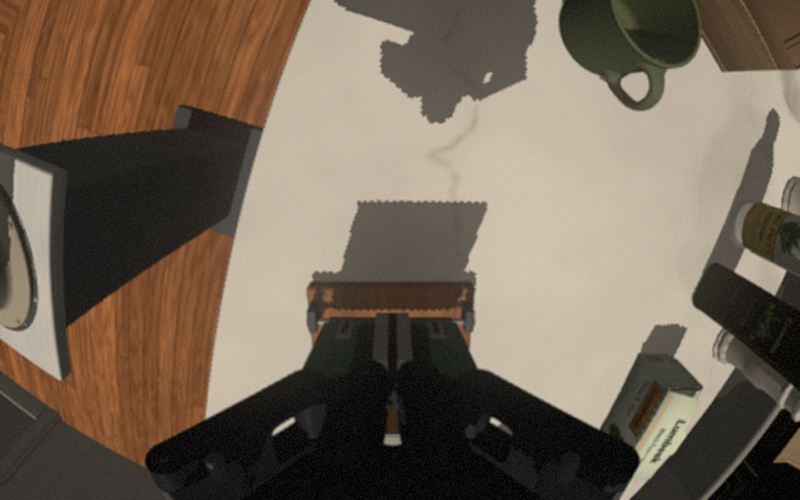

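Board corners match the wrist picture to about 2 mm: predicted back edge 307–478 at row 283, seen at 307–474 at row 282. The fingers are shut behind the flap's green side. I'll lower them next.

Call:
arm_command(plan=[{"offset": [0, 0, 30], "yaw": 0}, {"offset": [0, 0, 30], "yaw": 0}, {"offset": [-10, 0, 28], "yaw": 0}, {"offset": [-14, 0, 0], "yaw": 0}, {"offset": [0, 0, 0], "yaw": 0}, {"offset": [0, 0, 0], "yaw": 0}])

```text
time_s: 4.5
eef_pos: [0.5439, 0.2079, 0.0952]
ee_rot: [1.791, 2.578, 0.003]
wrist_force: [-0.4, -0.0, -0.2]
width: 0.0
```

Run:
```python
from h import *
tooloff((0,.115,.092))
crop('scene','s3',270,130,160,120,5)
# plan
for th,rc in [(1.57,58),(1.3,56),(1.05,50),(.8,46),(.55,44),(.3,44),(.1,44),(0,44)]:
    print(th,rc,'TCP y',round(70-rc*np.cos(th)+2*np.sin(th)+11,1),'z',round(34+rc*np.sin(th)+2*np.cos(th),1))
```

```text
t 4.5 TCP holder mm [  1.4 118.1  95.2] F holder [-0.3  0.1 -0.2] w 0.0 yaw err -0.0008 tilt [ 0.003  0.001 -1.   ] j [ 0.16  0.57  1.49  0.    1.08 -0.19]
offset mm [-3.1 -1.4  3.2]
1.57 58 TCP y 83.0 z 92.0
1.3 56 TCP y 67.9 z 88.5
1.05 50 TCP y 57.9 z 78.4
0.8 46 TCP y 50.4 z 68.4
0.55 44 TCP y 44.5 z 58.7
0.3 44 TCP y 39.6 z 48.9
0.1 44 TCP y 37.4 z 40.4
0 44 TCP y 37.0 z 36.0
```

View pics/s3.png

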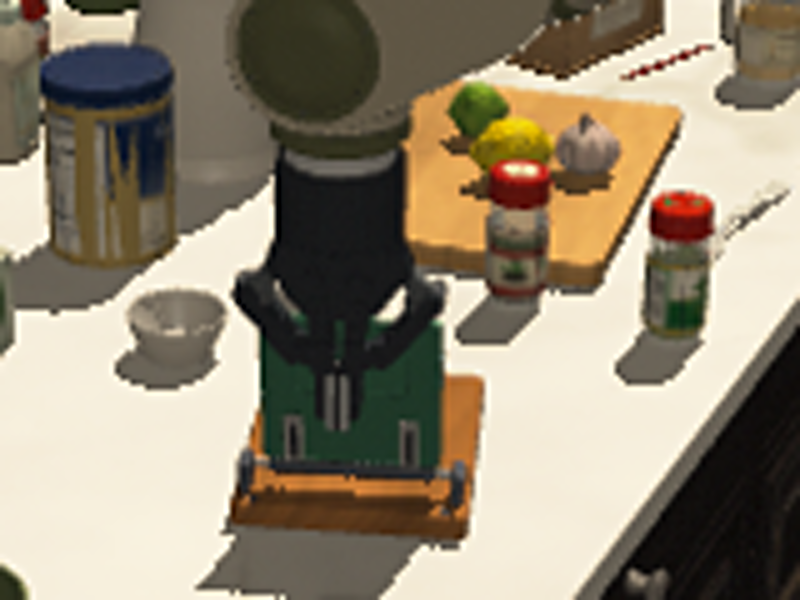

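Call:
arm_command(plan=[{"offset": [-8, -1, 0], "yaw": 0}, {"offset": [-7, 0, 0], "yaw": 0}, {"offset": [-7, 0, 0], "yaw": 0}, {"offset": [-7, 0, 0], "yaw": 0}, {"offset": [-6, 0, 1], "yaw": 0}, {"offset": [-5, 0, 1], "yaw": 0}, {"offset": [-5, 0, 1], "yaw": 0}, {"offset": [-5, 0, 1], "yaw": 0}, {"offset": [0, 0, 0], "yaw": 0}])

```text
time_s: 5.45
eef_pos: [0.5597, 0.16, 0.0891]
ee_rot: [-1.792, -2.58, 0.0]
wrist_force: [0.8, -0.2, -0.4]
width: -0.0002
```

Run:
```python
from h import *
tooloff((0,.058,.0785))
crop('scene','s4',270,130,160,120,5)
```

```text
t 5.45 TCP holder mm [-0.6 67.7 89.1] F holder [ 0.6 -0.5 -0.4] w -0.0002 yaw err -0.0009 tilt [-0. -0. -1.] j [ 0.08  0.58  1.49 -0.    1.07 -0.28]
offset mm [-9.7  0.6 10.6]
```

View pics/s4.png

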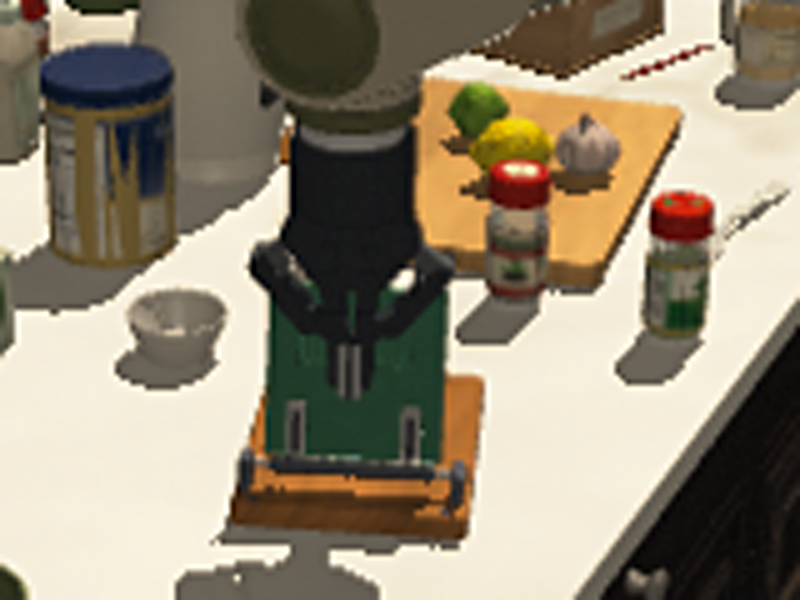

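Call:
arm_command(plan=[{"offset": [-5, 0, 5], "yaw": 0}, {"offset": [-5, 0, 5], "yaw": 0}, {"offset": [-4, 0, 5], "yaw": 0}, {"offset": [-4, 0, 5], "yaw": 0}, {"offset": [-3, 0, 5], "yaw": 0}, {"offset": [-3, 0, 5], "yaw": 0}, {"offset": [-2, 0, 5], "yaw": 0}, {"offset": [-2, 0, 4], "yaw": 0}, {"offset": [0, 0, 0], "yaw": 0}, {"offset": [0, 0, 0], "yaw": 0}])

```text
time_s: 6.5
eef_pos: [0.5691, 0.1344, 0.0501]
ee_rot: [-1.791, -2.58, 0.001]
wrist_force: [0.5, -0.0, 0.2]
width: -0.0
```

Run:
```python
from h import *
tooloff((0,.037,.036))
crop('scene','s5',270,130,160,120,5)
```

```text
t 6.5 TCP holder mm [-0.7 40.4 50.1] F holder [ 0.4 -0.2  0.2] w -0.0 yaw err -0.0003 tilt [-0.001  0.    -1.   ] j [ 0.03  0.64  1.51  0.    1.   -0.33]
offset mm [-3.4  0.7 14.1]
```

View pics/s5.png

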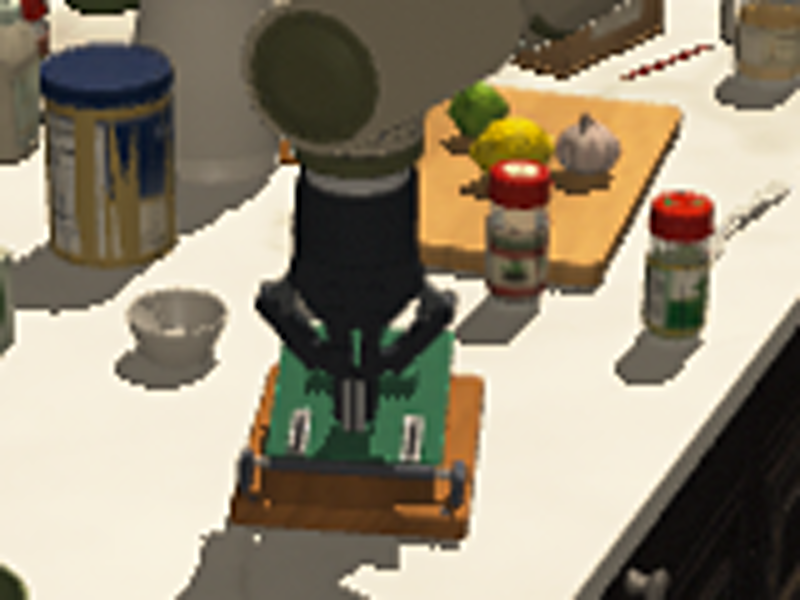

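Call:
arm_command(plan=[{"offset": [-1, 0, 4], "yaw": 0}, {"offset": [-1, 0, 4], "yaw": 0}, {"offset": [-1, 0, 4], "yaw": 0}, {"offset": [0, 0, 2], "yaw": 0}, {"offset": [0, 0, 1], "yaw": 0}, {"offset": [0, 0, 0], "yaw": 0}, {"offset": [0, 0, 0], "yaw": 0}])

```text
time_s: 7.25
eef_pos: [0.5707, 0.1315, 0.0358]
ee_rot: [1.791, 2.58, 0.0]
wrist_force: [-1.5, -1.8, 6.0]
width: 0.0003
```

Run:
```python
from h import *
tooloff((0,.037,.036))
crop('scene','s6',270,130,160,120,5)
```

```text
t 7.25 TCP holder mm [-0.3 37.1 35.8] F holder [-2.1 -1.2  6. ] w 0.0003 yaw err -0.0003 tilt [ 0.001 -0.    -1.   ] j [ 0.03  0.66  1.52 -0.    0.97 -0.33]
offset mm [-0.1  0.3 -0.2]
```

View pics/s6.png

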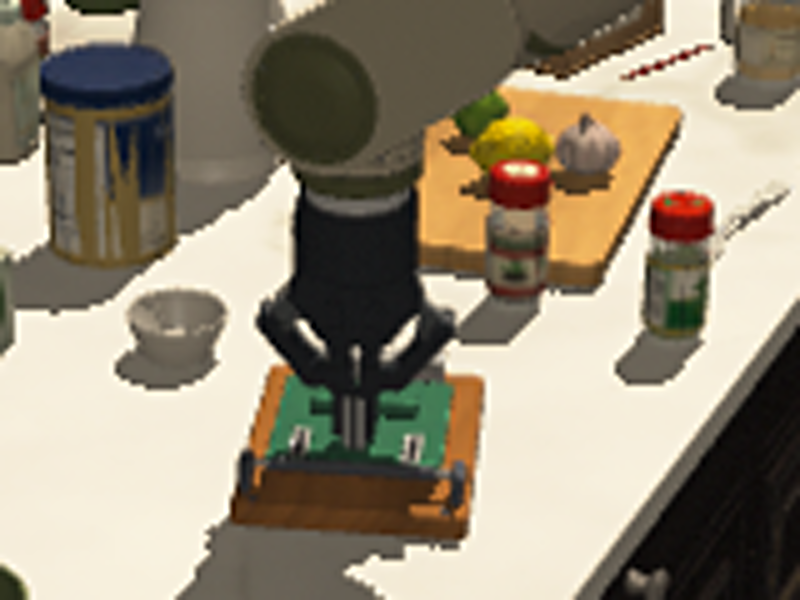

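The flap is flat with 6 N of press: green face level at (370,430), step visible in front of the fingers. Next I'll slide towards the step and on to the lip.

Call:
arm_command(plan=[{"offset": [-4, 0, 0.5], "yaw": 0}, {"offset": [-4, 0, 0], "yaw": 0}, {"offset": [-4, 0, 0], "yaw": 0}, {"offset": [-4, 0, 0], "yaw": 0}, {"offset": [-4, 0, 0], "yaw": 0}, {"offset": [-4, 0, 0], "yaw": 0}, {"offset": [-3, 0, 0], "yaw": 0}, {"offset": [-3, 0, 0], "yaw": 0}, {"offset": [0, 0, 0], "yaw": 0}])

```text
time_s: 8.2
eef_pos: [0.581, 0.1041, 0.0354]
ee_rot: [-1.792, -2.58, -0.002]
wrist_force: [-1.2, 3.4, 8.0]
width: -0.0006
```

Run:
```python
from h import *
tooloff((0,-.009,.036))
crop('scene','s7',270,130,160,120,5)
crop('top','t7',260,170,140,110,5)
```

```text
t 8.2 TCP holder mm [-0.1  7.8 35.4] F holder [0.1 3.6 8. ] w -0.0006 yaw err -0.0005 tilt [ 0.001  0.001 -1.   ] j [-0.02  0.67  1.5   0.    0.97 -0.38]
offset mm [-16.8   0.1  -0.6]
```

View pics/s7.png

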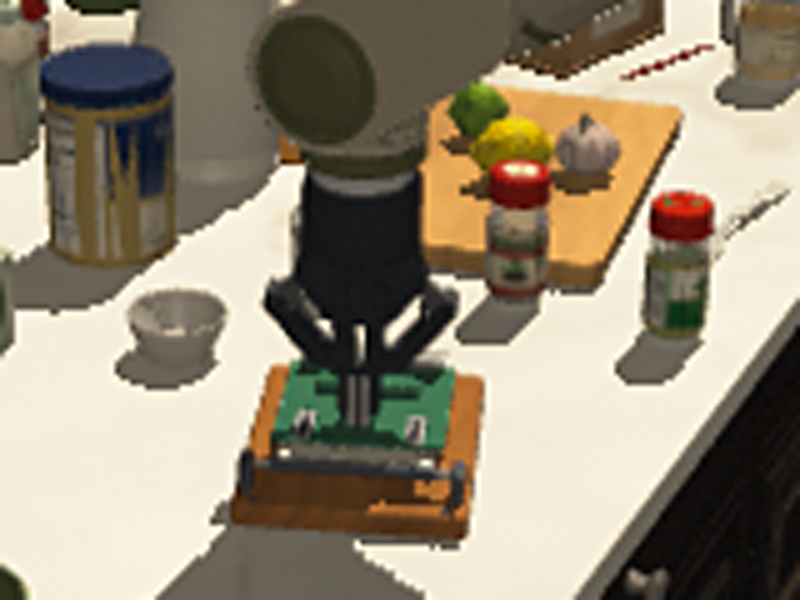

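View pics/t7.png

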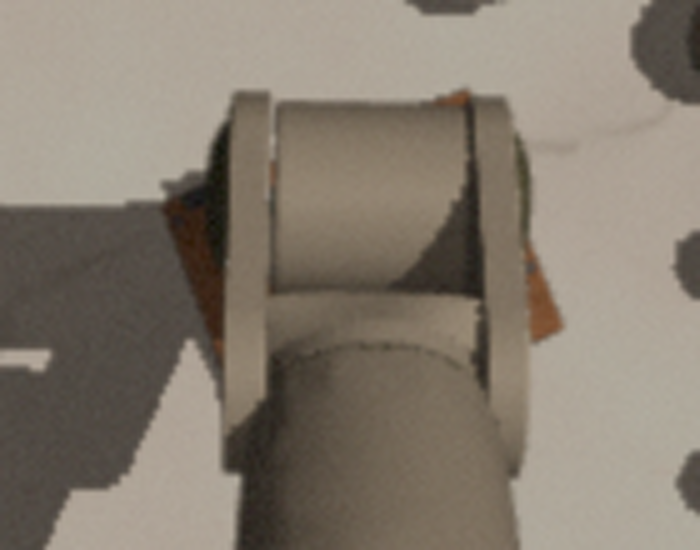

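The holder corners still read (467,90) and (562,325), so it hasn't moved. The flap is sliding out. I'll continue.

Call:
arm_command(plan=[{"offset": [-3, 0, 0], "yaw": 0}, {"offset": [-3, 0, 0], "yaw": 0}, {"offset": [-3, 0, 0], "yaw": 0}, {"offset": [-3, 0, 0], "yaw": 0}, {"offset": [0, 0, 0], "yaw": 0}])

```text
time_s: 8.8
eef_pos: [0.5852, 0.0927, 0.0353]
ee_rot: [-1.792, -2.58, -0.002]
wrist_force: [-1.0, 3.0, 6.8]
width: -0.0002
```

Run:
```python
from h import *
tooloff((0,-.009,.036))
crop('scene','s8',270,130,160,120,5)
```

```text
t 8.8 TCP holder mm [-0.2 -4.3 35.3] F holder [0.1 3.2 6.8] w -0.0002 yaw err -0.0005 tilt [ 0.     0.001 -1.   ] j [-0.04  0.67  1.49  0.    0.98 -0.4 ]
offset mm [-4.7  0.2 -0.7]
```

View pics/s8.png

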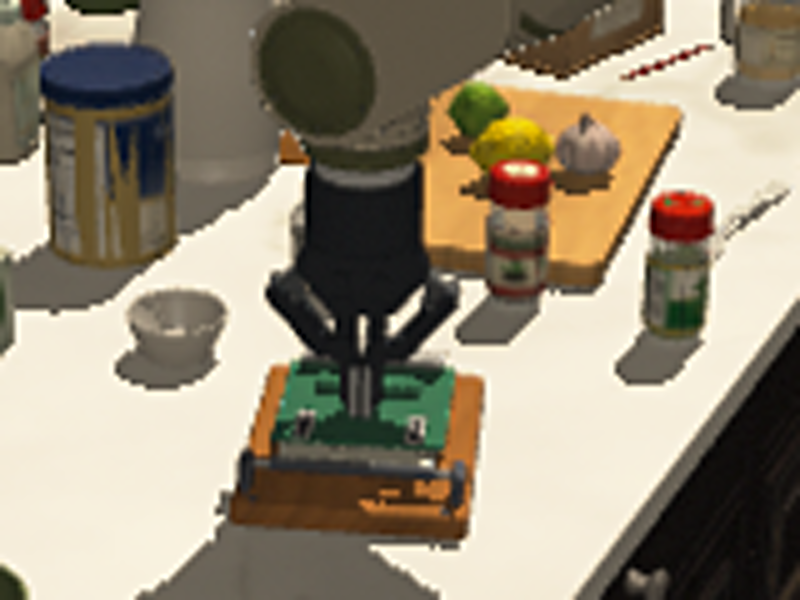

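Run:
```python
from h import *
z=lambda P:np.round((proj('scene',hold2w(POSE,P))-[270,130]+.4)*5)
for tk in (0,6,12,18,24):
    y=.004-tk/1000
    print(tk,'step base',z((.035,y,.036)),z((-.035,y,.036)),'crest',z((.035,y,.045)),z((-.035,y,.045)))
print(z((-.075,.095,.018)),z((.075,.095,.018)))
a=[cv2.resize(cv2.imread(f'pics/{n}.png')[340:480,230:490],None,fx=1.5,fy=1.5) for n in('s6','s7','s8')]
cv2.imwrite('pics/cmp.png',cv2.resize(np.vstack(a),(390,600)) if 0 else np.vstack([cv2.resize(x,(372,198)) for x in a]))
```

```text
0 step base [308. 414.] [415. 421.] crest [308. 402.] [415. 408.]
6 step base [309. 410.] [416. 416.] crest [309. 398.] [416. 404.]
12 step base [310. 405.] [417. 412.] crest [310. 393.] [417. 400.]
18 step base [311. 401.] [417. 407.] crest [311. 389.] [418. 395.]
24 step base [313. 397.] [418. 403.] crest [313. 385.] [418. 391.]
[467. 522.] [226. 507.]
```

View pics/cmp.png

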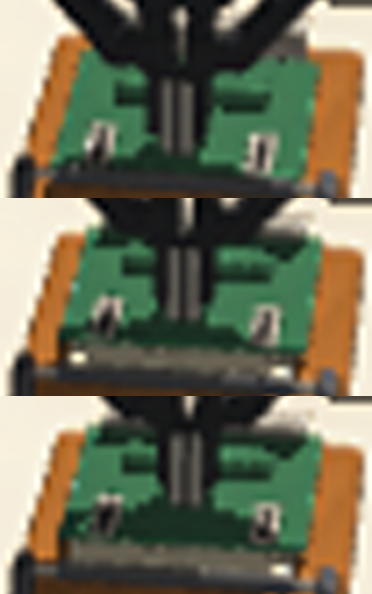

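The step face moved about 17–20 crop rows (roughly 24 mm), so tip friction has already carried the flap most of the way. I'll bring the fingers to the step to confirm the stop.

Call:
arm_command(plan=[{"offset": [-2, 0, 0], "yaw": 0}, {"offset": [-1.5, 0, 0], "yaw": 0}, {"offset": [0, 0, 0], "yaw": 0}])

```text
time_s: 9.15
eef_pos: [0.5863, 0.0896, 0.0352]
ee_rot: [-1.792, -2.58, -0.002]
wrist_force: [-1.4, 3.7, 6.6]
width: -0.0002
```

Call:
arm_command(plan=[{"offset": [-1, 0, 0], "yaw": 0}, {"offset": [0, 0, 0], "yaw": 0}])

```text
time_s: 9.35
eef_pos: [0.5866, 0.0888, 0.0352]
ee_rot: [-1.791, -2.58, -0.002]
wrist_force: [-0.8, 3.4, 6.9]
width: -0.0
```

Run:
```python
from h import *
tooloff((0,-.009,.036))
```

```text
t 9.35 TCP holder mm [-0.3 -8.5 35.2] F holder [0.5 3.5 6.9] w -0.0 yaw err -0.0004 tilt [ 0.     0.001 -1.   ] j [-0.05  0.67  1.49  0.    0.98 -0.41]
offset mm [-0.5  0.3 -0.8]
```

Call:
arm_command(plan=[{"offset": [-1, 0, 0], "yaw": 0}, {"offset": [0, 0, 0], "yaw": 0}])

```text
time_s: 9.55
eef_pos: [0.5869, 0.0879, 0.0352]
ee_rot: [-1.791, -2.58, -0.002]
wrist_force: [-1.9, 2.9, 6.0]
width: 0.0006
```

Call:
arm_command(plan=[{"offset": [-0.7, 0, 0], "yaw": 0}, {"offset": [0, 0, 0], "yaw": 0}])

```text
time_s: 9.75
eef_pos: [0.5872, 0.0872, 0.0351]
ee_rot: [-1.791, -2.58, -0.002]
wrist_force: [-1.4, 3.6, 5.7]
width: 0.0003
```

Run:
```python
from h import *
tooloff((0,-.009,.036))
crop('scene','s9',270,130,160,120,5)
im=cv2.imread('pics/s9.png')[340:540,210:510]; cv2.imwrite('pics/s9z.png',cv2.resize(im,None,fx=2.5,fy=2.5))
```

```text
t 9.75 TCP holder mm [ -0.3 -10.1  35.1] F holder [-0.1  3.9  5.7] w 0.0003 yaw err -0.0003 tilt [ 0.     0.001 -1.   ] j [-0.05  0.67  1.49  0.    0.98 -0.41]
offset mm [ 1.1  0.3 -0.9]
```

View pics/s9z.png

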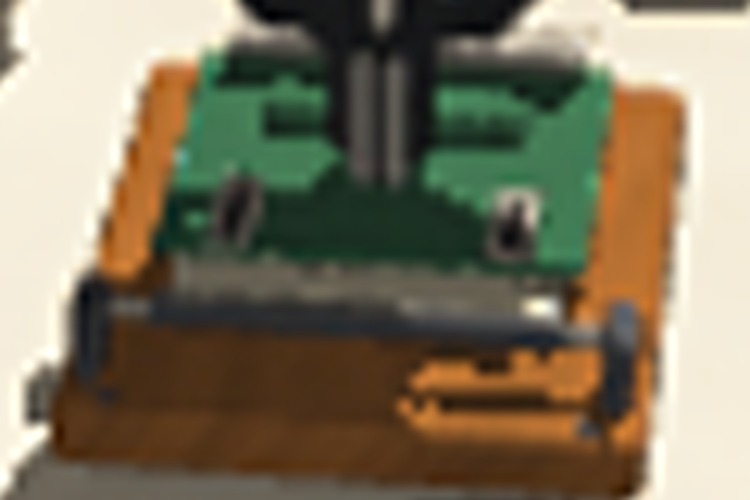

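Call:
arm_command(plan=[{"offset": [-0.7, 0, 0], "yaw": 0}, {"offset": [0, 0, 0], "yaw": 0}])

```text
time_s: 10.0
eef_pos: [0.5874, 0.0866, 0.0352]
ee_rot: [-1.791, -2.58, -0.002]
wrist_force: [-1.1, 4.5, 6.4]
width: -0.0002
```

Call:
arm_command(plan=[{"offset": [-0.7, 0, 0], "yaw": 0}, {"offset": [0, 0, 0], "yaw": 0}])

```text
time_s: 10.2
eef_pos: [0.5877, 0.0859, 0.0352]
ee_rot: [-1.791, -2.58, -0.002]
wrist_force: [-1.2, 3.7, 5.7]
width: 0.0
```

Run:
```python
from h import *
tooloff((0,-.009,.036))
crop('scene','s10',270,130,160,120,5)
im=cv2.imread('pics/s10.png')[340:540,210:510]; cv2.imwrite('pics/s10z.png',cv2.resize(im,None,fx=2.5,fy=2.5))
a,b,c=[cv2.imread(f'pics/{n}.png').astype(int) for n in('s8','s9','s10')]
# column profiles right of finger through step
for n,i in (('s7',cv2.imread('pics/s7.png')),('s8',a),('s9',b),('s10',c)):
    print(n,[int(v) for v in i[360:450:5,400:412,1].mean(1)])
    print(n,[int(v) for v in i[505:550:5,440:460,2].mean(1)])
```

```text
t 10.2 TCP holder mm [ -0.3 -11.5  35.2] F holder [0.1 3.9 5.7] w 0.0 yaw err -0.0003 tilt [ 0.     0.001 -1.   ] j [-0.05  0.67  1.49  0.    0.98 -0.41]
offset mm [ 2.5  0.3 -0.8]
s7 [25, 29, 32, 83, 129, 108, 69, 40, 87, 126, 120, 129, 135, 137, 143, 120, 76, 56]
s7 [69, 102, 125, 106, 86, 85, 79, 96, 90]
s8 [67, 63, 39, 81, 129, 108, 69, 40, 87, 125, 119, 129, 145, 112, 64, 53, 58, 59]
s8 [69, 102, 124, 106, 87, 85, 79, 95, 90]
s9 [119, 68, 37, 80, 129, 108, 69, 41, 87, 125, 120, 131, 141, 96, 54, 52, 59, 59]
s9 [69, 102, 124, 106, 86, 85, 79, 95, 90]
s10 [152, 70, 36, 81, 129, 108, 69, 40, 87, 126, 120, 136, 120, 74, 52, 54, 59, 58]
s10 [69, 102, 125, 106, 87, 86, 79, 96, 90]
```

View pics/s10z.png

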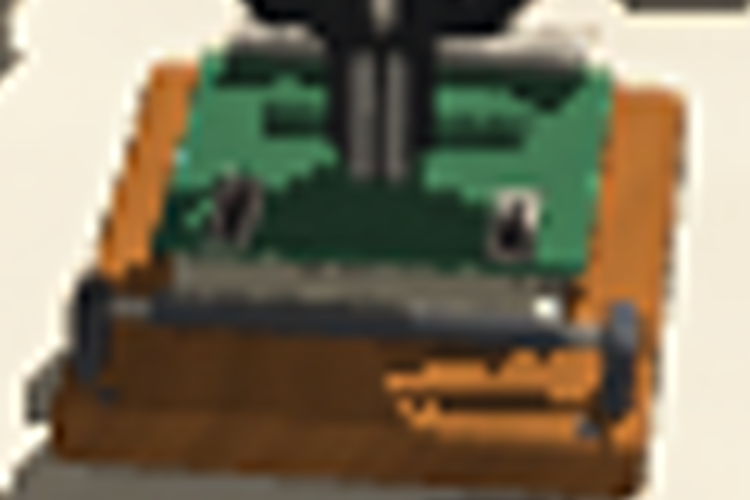

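Call:
arm_command(plan=[{"offset": [-0.8, 0, 0], "yaw": 0}, {"offset": [0, 0, 0], "yaw": 0}])

```text
time_s: 10.45
eef_pos: [0.5879, 0.0852, 0.0351]
ee_rot: [-1.791, -2.58, -0.002]
wrist_force: [-1.6, 2.6, 5.6]
width: -0.0002
```

Call:
arm_command(plan=[{"offset": [-0.8, 0, 0], "yaw": 0}, {"offset": [0, 0, 0], "yaw": 0}])

```text
time_s: 10.65
eef_pos: [0.5882, 0.0845, 0.0351]
ee_rot: [-1.791, -2.58, -0.002]
wrist_force: [-1.4, 4.3, 5.6]
width: 0.0002
```

Run:
```python
from h import *
state()
crop('scene','s11',270,130,160,120,5)
i=cv2.imread('pics/s11.png')
print([int(v) for v in i[360:450:5,400:412,1].mean(1)])
print([int(v) for v in i[505:550:5,440:460,2].mean(1)])
```

```text
t 10.65 TCP holder mm [ -0.3 -13.1  35.1] F holder [0.2 4.5 5.6] w 0.0002 yaw err -0.0003 tilt [-0.     0.001 -1.   ] j [-0.05  0.67  1.49  0.    0.98 -0.41]
[150, 69, 36, 80, 129, 108, 69, 40, 87, 125, 120, 141, 102, 55, 52, 54, 65, 64]
[69, 102, 125, 106, 86, 85, 79, 95, 90]
```

Call:
arm_command(plan=[{"offset": [-0.8, 0, 0], "yaw": 0}, {"offset": [-0.8, 0, 0], "yaw": 0}, {"offset": [0, 0, 0], "yaw": 0}])

```text
time_s: 11.0
eef_pos: [0.5884, 0.0836, 0.035]
ee_rot: [-1.79, -2.579, -0.002]
wrist_force: [-2.7, 8.0, 6.2]
width: 0.0003
```

Call:
arm_command(plan=[{"offset": [-0.8, 0, 0], "yaw": 0}, {"offset": [0, 0, 0], "yaw": 0}])

```text
time_s: 11.2
eef_pos: [0.5886, 0.0829, 0.035]
ee_rot: [-1.79, -2.579, -0.002]
wrist_force: [-1.2, 8.0, 6.6]
width: -0.0002
```

Run:
```python
from h import *
state()
crop('scene','s12',270,130,160,120,5)
i=cv2.imread('pics/s12.png')
print([int(v) for v in i[360:450:5,400:412,1].mean(1)])
print([int(v) for v in i[505:550:5,440:460,2].mean(1)])
cv2.imwrite('pics/s12z.png',cv2.resize(i[340:540,210:510],None,fx=2.5,fy=2.5))
```

```text
t 11.2 TCP holder mm [ -0.4 -14.6  35. ] F holder [1.7 7.9 6.6] w -0.0002 yaw err -0.0003 tilt [-0.001  0.002 -1.   ] j [-0.06  0.68  1.49  0.    0.98 -0.42]
[138, 60, 32, 88, 140, 107, 67, 44, 89, 126, 121, 135, 97, 56, 53, 55, 62, 66]
[68, 108, 116, 94, 85, 85, 77, 82, 146]
```

View pics/s12z.png

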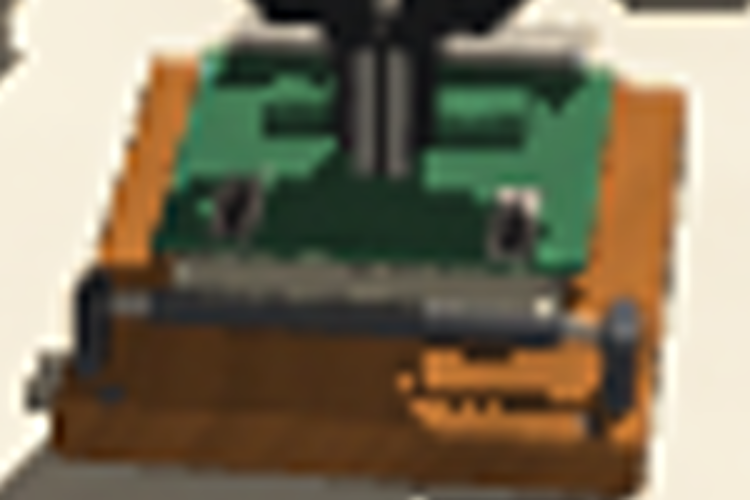

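The push force doubled to 8 N with the flap not moving relative to the board, and the board nudged by about 1 mm at most. That is the home stop, so I'm lifting off now.

Call:
arm_command(plan=[{"offset": [0.7, 0, -0.5], "yaw": 0}, {"offset": [0, 0, -2], "yaw": 0}, {"offset": [0, 0, -5], "yaw": 0}, {"offset": [2, 0, -15], "yaw": 0}, {"offset": [10, 0, -30], "yaw": 0}, {"offset": [30, 0, -40], "yaw": 0}, {"offset": [40, 0, -30], "yaw": 0}, {"offset": [50, 0, 0], "yaw": 0}, {"offset": [50, 0, 0], "yaw": 0}, {"offset": [0, 0, 0], "yaw": 0}])

```text
time_s: 12.25
eef_pos: [0.5232, 0.2569, 0.1589]
ee_rot: [1.784, 2.585, 0.002]
wrist_force: [-0.1, -0.4, -0.2]
width: 0.0004
```

Run:
```python
from h import *
state()
crop('scene','s13',270,130,160,120,5)
crop('top','t13',260,170,140,110,5)
```

```text
t 12.25 TCP holder mm [ -0.8 171.2 158.9] F holder [-0.3 -0.3 -0.2] w 0.0004 yaw err 0.0052 tilt [ 0.002  0.001 -1.   ] j [ 0.26  0.5   1.42  0.    1.22 -0.11]
```

View pics/s13.png

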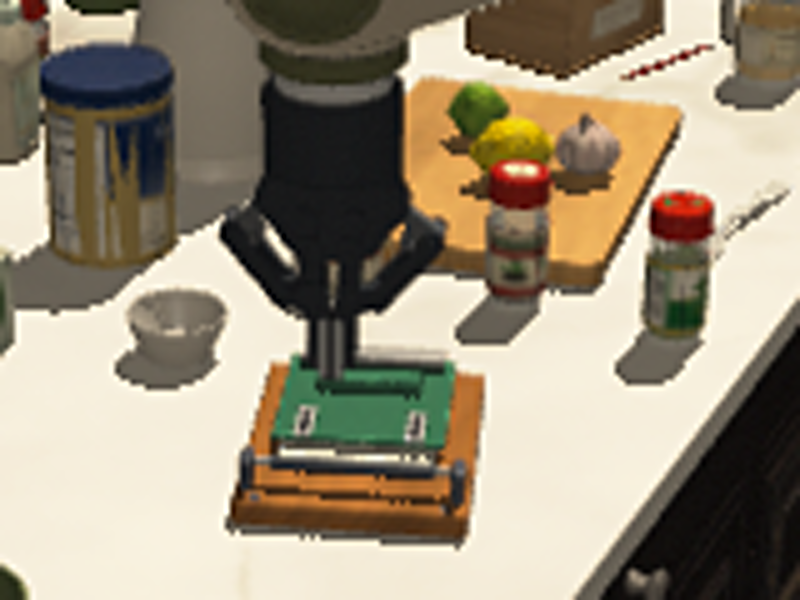

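View pics/t13.png

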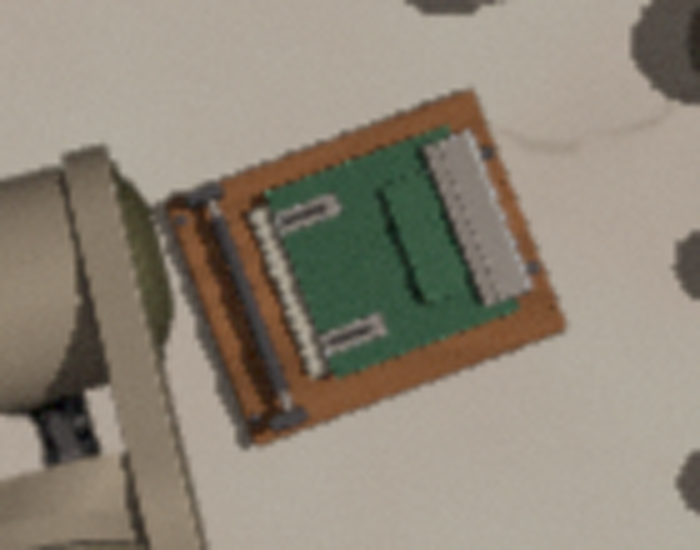

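Run:
```python
from h import *
z=lambda P:np.round((proj('top',hold2w(POSE,P))-[260,170]+.4)*5)
for tk in(14,18,22,24): print(tk,[z((x,.004-tk/1000,h)) for x in(.035,-.035) for h in (.039,.048)])
print('corner',z((.075,-.095,.018)),z((-.075,-.095,.018)))
viewer.grab_frame('top'); 
crop('top','t14',260,170,140,110,5); a=cv2.imread('pics/t13.png');b=cv2.imread('pics/t14.png'); print(np.abs(a.astype(int)-b)[80:460,220:].mean())
state()
```

```text
14 [array([354., 196.]), array([355., 194.]), array([400., 313.]), array([401., 312.])]
18 [array([361., 194.]), array([362., 191.]), array([406., 311.]), array([408., 309.])]
22 [array([368., 191.]), array([369., 189.]), array([413., 308.]), array([414., 307.])]
24 [array([371., 190.]), array([372., 187.]), array([416., 307.]), array([418., 305.])]
corner [466.  85.] [564. 330.]
1.4478654970760234
t 12.45 TCP holder mm [ -0.3 165.3 157.9] F holder [ 0.3  0.  -0.7] w 0.0001 yaw err -0.0013 tilt [ 0.001 -0.    -1.   ] j [ 0.25  0.5   1.42 -0.    1.22 -0.11]
```

```bash
python3 -c "
from bench import robot
print(robot.sign_off())"
```

```text
the job is handed in; nothing more can be done
None
```

The recipe-card holder is closed and handed in at about 12.5 s. The flap lies flat with its free edge under the steel lip, and it stayed there after the arm let go.

I folded the flap over from its green side with the shut fingertips and pressed it flat with about 6 N. I then slid it towards the lip, finishing against the thumb step until it hit the stop, where the push rose from about 4 N to 8 N. After that I lifted off and moved clear.

**Tuck depth:** in the top picture the step edge is at about (380,190)–(423,302). A fully home flap was predicted at (371,190)–(416,307), so it reads a little past home, within my pose error and the small holder shift below.

**What didn't go exactly as planned:**
- The last push against the stop shifted the holder by about 1 mm or less.
- Most of the sliding was done by fingertip friction on the green face, before the fingers reached the step.
- My first approach command was refused for a missing yaw value, and nothing moved.

As far as I could see in the pictures, the things around the holder did not move, and I saw no contact with the white lining.

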